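# Shut off and clamp the helium line

## Robot

A 6-joint arm with a two-finger parallel gripper is mounted at the origin on the work surface. World frame = base frame: x ahead of the robot, y to its left, z up, the work surface at z = 0. Lengths are in mm, angles in degrees, forces in N, time in s.
With the tool pointing down it reaches from about 300 to 850 mm from the base axis. Payload 4.2 kg.
Tool frame: the origin (TCP) lies at the very end of the fingers, on their centre line; the grasp point (between the pads) lies 19 mm behind it (env.tcp_to_grasp is the distance from the TCP to the grasp point, in mm); z points along the fingers, y is the line along which they close (so a half turn about z gives the same grasp; the last joint's range is limited). The gripper opens to 91 mm and grips with 3 to 60 N. Pads are 32 mm wide; open, the fingers measure 118 mm over their backs; the gripper's body (76 mm by 178 mm) begins 60 mm behind the grasp point.
Start: joints at [74.599, 18.312, 89.639, -0, 72.044, -1.146], TCP at [141.59, 557.311, 213.976] pointing down, gripper open.
Joint ranges: [-177.97, 177.97], [-48.28, 115.42], [12.27, 149.76], [-77.06, 257.06], [2.81, 150.46], [-146.56, 146.56]. Speed limits (degrees/s): [147.25, 147.25, 180, 180, 180, 180].

## Interface

Orientations are given as [roll, pitch, yaw] about the fixed x, y, z axes, in that order (R = Rz(yaw) Ry(pitch) Rx(roll)).
In Python, from workcell import env gives the robot as it stands.
- The arm moves only by the tool move_arm, never from a script. Its argument "plan" is a list of rows, each a list of 3 entries, a list of its own where there are three numbers: the shift along the world's x, y, z in cm, then the turn about the world's z in degrees, then the closure, from 0 (fully open) to 1 (shut). In form: [[[x, y, z], turn, claw], ...]. A call has 1 to 5 rows; each row shifts and turns the commanded pose from where the row before left it; what a row does not reach is not made up. A row lasts 1/10 s, in which the tool goes at most 50 mm and 8.59 degrees, less where a joint would pass 70% of its speed; a pose out of reach is approached as far as the arm can. A call is refused whole if a number of a shift passes 5 or a number of a turn 8.59, either way. A call with a gripper value outside its range is refused whole. The fingers move at their own pace and stop on an object; "squeeze" is the grip in N (left out, the last holds). Time passes only in rows, so rows that do not move let the fingers close. It gives the time, the measured TCP pose, the force, the opening and the grip force at its end, in the units of the state.
- env.state(): the state, without advancing time (a new reading comes with each control period).
- env.grab_frame(name): name is "scene" or "top" or "wrist"; returns a dict with "frame" (420x560x3 uint8, red, green, blue), "z_map" (420x560 float32, mm along the optical axis (not along the pixel's ray), 0 where there is no reading), "fovy" (degrees; the focal length in pixels is half the picture's height over the tangent of half this angle, whatever the lens; pixels are square), "cx", "cy" (the principal point, pixels), "position" and "orientation" of the camera in the world. Camera axes: x right, y down, z forward; pixel columns grow to the right and rows downward; lengths in mm; the calibration is good to about 2 mm. A picture is of the moment at which its call begins.
- env.job_done(): hands the job in; it is judged then, once.
Trained networks look in a picture, given as the dict that the camera call returned (one of the last four; its "shot" number tells which), for a name from the list of things; names that differ only in an ending like _2 or _b are one class to them, and where a whole thing is asked for, a point or a joint stands for the part that bears it (a point fixed in the world has none). Each returns a list of dicts, best first, with "score" (0 to 1); they miss things now and then, are a little off and sometimes report something else, mostly with a low value. They report only what shows in the picture. A call takes as long as a camera call.
- env.search_frame(picture, label): "point" ([column, row] in pixels, amid what is visible of it).
- env.landmark_of(picture, label): "point" ([column, row] in pixels: a listed point, or the origin of a listed thing).
The state is a dict: "time_s": time; "qpos": joint angles; "qvel": joint speeds; "effort": joint torques, N m; "ee_pos": TCP position; "ee_rot": TCP orientation; "force": force on the tool from outside, world axes, zero at the start; "torque": the same for the moment, N m; "gripper_width": finger opening in mm; "gripper_force": force on a finger pad.
Only numpy, scipy, OpenCV 4.12 (cv2) and the standard library are available. Lean on these libraries where they do the work, as an engineer would, in place of code of your own. Each camera call takes 0.05 s, during which the arm holds its last target. There are 200 camera calls.

## Task

Shut off the helium line on the bench stand by throwing the valve lever round into the notch marked by two rivets, so that the lever stands squarely across the tube. Then swing the open upper half of the hinged clamp down over the tube, take the longest of the three pins from the rack and push it from above through both lugs of the clamp until its collar bears on the upper lug. The rubber liner springs the clamp open again, so finish while holding the pin's knob and pressing it down, keeping the clamp fully shut so that a colleague can fit the clip below; leave the other pins and everything else on the bench where it is.

Things in the scene. Friction and masses are not known exactly. Their poses are not given: they have to be found in the camera images.
- stand: fixed aluminium base plate 140 x 320 x 12 mm with a steel tube (40 mm diameter, axis 65 mm above the bench) along its y; lever valve on its +y half, hinged split clamp (rings 66 mm outside, 40 mm wide) on its -y half. Origin: centre of the underside; x across the tube away from the robot, z up; yaw up to 0.3 rad
- lever (a joint): valve lever angle (rad) about the upright stem, counter-clockwise from above. 0: along the tube to stand +y (open); 1.571: across it, pointing to stand -x, the robot side (shut). A sprung detent draws it into notches at 0, 0.785, 1.571 (about 0.5 N m to pass on); stop at 1.62. Two domed rivets on the notch plate mark 1.571. Starts in the 0 or the 0.785 notch
- lever_pivot (a point): fixed point on the valve stem's axis at the height of the lever's middle, 120 mm above the bench, at (0, +70 mm) on the stand; axes as the stand's. Below: notch plate rim 49 mm from the stem axis; tube top 85 mm and flange rings 99 mm above the bench
- lever_grip (a point): point in the middle of the lever's black grip, 95 mm from the stem axis. The grip runs from 62 to 140 mm from the axis, is 22 mm wide and 16 mm tall (112 to 128 mm above the bench). Its y points outwards along the lever; closing moves it towards its own -x
- clamp (a joint): swing of the clamp's upper half (rad): 0 where its rubber liner meets the tube (halves still 0.09 rad apart), grows as the lug rises and swings back, away from the robot; range 0 to 1.4. Starts at 0.65 to 1.15 and stays where it is left (friction 0.18 N m). The angle between the halves is clamp + 0.09 - liner
- clamp_hinge (a point): fixed point on the clamp's hinge line (parallel to the tube), 65 mm above the bench, 48 mm behind the tube axis (stand +x), at the middle of the clamp's width; axes as the stand's
- lug_hole (a point): centre of the pin hole's mouth on the upper lug's top face, 101 mm from the hinge line and 10 mm above the parting plane; moves with the upper half, z out of the top face, x along the lug towards the hinge. Hole 14.5 mm diameter. The clamp ring begins 18 mm from the hole's centre towards the hinge and rises 23 mm above the lug's top face
- seat_hole (a point): centre of the pin hole's mouth on the fixed lower lug's top face = parting plane, 65 mm above the bench, 53 mm in front of the tube axis (stand -x). Hole 14.5 mm diameter through the 10 mm thick lug, in line with the upper hole when shut; z up. Below the lug it is free down to 12 mm above the bench
- rack: fixed grey plastic pin rack 150 x 46 x 30 mm, three upright holes 13.2 mm in diameter, 22 mm deep, in a row along its x axis at -50, 0 and +50 mm; origin: centre of its underside, z up
- pin_long: longest pin, plain steel, upright in one of the rack's holes (which one varies), the tallest. Origin: centre of the collar's underside, 58 mm above the bench in the rack; z towards the knob. Shank 12 mm diameter, 50 mm long, last 8 mm tapered; collar 26 mm diameter, 5 mm thick; round knob 18 mm diameter from 5 to 41 mm above the origin; about 0.12 kg
- pin_tip (a point): foot of the longest pin, 50 mm below its collar's underside; z towards the knob
- pin_mid: the middle pin, same knob and collar, shank 30 mm, in another hole of the rack; origin at the collar's underside, 38 mm above the bench. Leave it
- pin_short: the short pin, same knob and collar, shank 24 mm, in another hole of the rack; origin at the collar's underside, 32 mm above the bench. Leave it
- hammer: hammer lying on the bench at the left (+y), a bystander
- wrench: spanner 190 mm long lying beyond the stand, a bystander
- blank: steel blank flange 55 mm diameter, 9 mm thick, on the bench in front, between the stand's near end and the rack, a bystander
- centring: aluminium centring ring 55 mm diameter, 9 mm tall, on the bench at the left front, a bystander
- stopper: rubber stopper in a grey holder that is fixed to the bench, 68 mm diameter, 75 mm tall, beyond the stand at the left, a bystander
- meter: hand meter 75 x 140 x 30 mm lying beyond the rack, a bystander
- clamp_top: the clamp's upper half: aluminium half ring with a rubber liner and, in front, the upper lug 46 mm (across the tube, hole at its middle) x 44 x 10 mm. Origin on the hinge line; fully shut its axes are the stand's; it turns about its y
- liner (a joint): squeeze of the clamp's rubber liner (rad): 0 relaxed, 0.09 when the clamp is pressed fully shut, metal on metal. Only pressing on the closed upper half squeezes it, with 2 N (start) to 7 N (fully shut) down on the lug; let go, it springs back to 0

How it is judged (in metres and radians):
On the way, in this order (a step that is already met when the one before it is completed fails the run):
1. the valve lever rests in the marked notch, across the tube, the clamp still open (value of joint lever above 1.49 rad and value of joint clamp above 0.4 rad), for 0.2 s.
2. the clamp's upper half is swung down over the tube, the pin not yet through it (value of joint clamp below 0.06 rad and distance between pin_tip and seat_hole above 0.06 m), for 0.2 s.
3. the longest pin is through both lugs, from above (z of pin_tip in the frame of seat_hole below -0.018 m and horizontal distance between pin_tip and seat_hole below 0.007 m and z of pin_long in the frame of seat_hole above 0.005 m), for 0.1 s.
At the end, for the whole second after the job is handed in: Lever in the marked notch (over 1.49 rad); clamp down (clamp below 0.03, liner squeezed over 0.06 of 0.09 rad); pin upright within 0.1 rad and 5 mm of the holes' axis, collar's underside 6 to 15.5 mm above the parting plane, pressing the clamp with over 3 N, fingers on the pin (over 2 N) (value of joint lever above 1.49 rad and value of joint clamp below 0.03 rad and value of joint liner above 0.06 rad and z of pin_long in the frame of seat_hole between 0.006 and 0.0155 m and horizontal distance between pin_long and seat_hole below 0.005 m and angle between pin_long's own z axis and vertical below 0.1 rad and contact force between pin_long and clamp_top above 3 N and contact force between the fingers and pin_long above 2 N); the arm keeps its last pose, push and grip.
It fails at once if another pin is disturbed (distance of any of pin_mid, pin_short from where it was at the start of the episode above 0.015 m).
It fails at once if a bystander on the bench is knocked away (distance of any of hammer, wrench, blank, centring, meter from where it was at the start of the episode above 0.03 m).
It also fails if it takes over 72 s, if anything falls off the work surface, if the arm or the gripper's body presses on something with over 40 N, if the wrist force passes 120 N, or if a joint passes its speed limit or range.

## Working session

There is one attempt and no reset: what is moved stays moved. The work goes in short steps, Python scripts to look and compute and a tool call to move; the robot and the scene stay as the last step left them, time stands still between calls to the robot, and variables do not carry over. Pictures are saved under pics/ and viewed, at most 10 in all, crops included, and the job is handed in when it is done.

Besides the shell and the picture viewer there is one more tool, called after "Emit:" by a JSON object that holds its "name" and its "arguments", one argument or row to a line. move_arm: Moves the arm, as the interface text tells. Its arguments: {"type":"object","properties":{"plan":{"type":"array","items":{"type":"array"}},"squeeze":{"type":"number"}},"required":["plan"]}

```bash
mkdir -p pics; cat > h.py <<'E'
import numpy as np, cv2
from scipy.spatial.transform import Rotation as R
from workcell import env
def rot(o):
    o=np.array(o,float)
    return o if o.shape==(3,3) else R.from_euler('xyz',o,degrees=True).as_matrix()
def f(p): return p['frame'].shape[0]/2/np.tan(np.radians(p['fovy'])/2)
def ray(p,uv):
    d=np.array([(uv[0]-p['cx'])/f(p),(uv[1]-p['cy'])/f(p),1.]); return rot(p['orientation'])@d
def at_z(p,uv,z):
    d=ray(p,uv); c=np.array(p['position']); return c+d*(z-c[2])/d[2]
def at_depth(p,uv):
    z=p['z_map'][int(round(uv[1])),int(round(uv[0]))]; return np.array(p['position'])+ray(p,uv)*z
def proj(p,X):
    q=rot(p['orientation']).T@(np.array(X)-np.array(p['position'])); return q[:2]/q[2]*f(p)+[p['cx'],p['cy']]
def save(p,n): cv2.imwrite('pics/'+n,p['frame'][:,:,::-1])
E
python3 - <<'E'
from h import *
np.set_printoptions(precision=1,suppress=True)
for n in ['top','scene']:
    p=env.grab_frame(n); save(p,n+'0.png'); print(n,p['position'],p['orientation'],p['fovy'],p['cx'],p['cy'])
    for l in ['lever_pivot','lever_grip','clamp_hinge','lug_hole','seat_hole','stand','rack','pin_long','pin_tip','pin_mid','pin_short']:
        r=env.landmark_of(p,l)[:2]
        print(l,[(np.array(x['point']),round(x['score'],2),at_depth(p,x['point'])) for x in r])
print(env.state())
E
```

```text
top [ 325.9   77.8 1294.6] [-167.7   -0.   -84. ] 51.58978958301344 294.03875934737164 209.5706893566853
lever_pivot [(array([283.8, 210.2]), 0.62, array([572.6, 130.8, 131.3]))]
lever_grip [(array([257.2, 236.3]), 0.92, array([493.8, 194.8, 128. ])), (array([332.2, 205.2]), 0.15, array([587.7,   3.8, 185.1]))]
clamp_hinge [(array([330.8, 202.4]), 0.89, array([594.9,   8. , 184.5]))]
lug_hole [(array([335.4, 198.2]), 0.71, array([619. ,  -6.3, 139.3]))]
seat_hole [(array([330.8, 234.6]), 0.79, array([529.8,  -7.7,  64.1]))]
stand [(array([309.4, 220.6]), 0.94, array([561.6,  57.4,  76.7]))]
rack [(array([439.6, 249.9]), 0.67, array([ 522.1, -327.1,   38.9]))]
pin_long [(array([445.3, 232.7]), 0.66, array([ 564.3, -325. ,   89.8])), (array([441.7, 247.5]), 0.58, array([ 526.8, -327.1,   56.7]))]
pin_tip [(array([437.6, 240.1]), 0.63, array([ 551.9, -323.3,   29.3]))]
pin_mid [(array([444.8, 267.5]), 0.45, array([ 468.8, -332.2,   73. ]))]
pin_short [(array([443. , 248.7]), 0.56, array([ 522.3, -327.8,   65.9]))]
scene [ 953.7 -626.9  803.4] [-131.4   -1.1   28.9] 49.17597118651654 274
[... 773 characters left out ...]
578.2, -332.5,   76.6]))]
pin_tip [(array([158.8, 365.7]), 0.81, array([ 573.7, -341.9,   31. ])), (array([238.1, 396.8]), 0.58, array([ 729.8, -320.1,   30.4]))]
pin_mid [(array([115.8, 340.6]), 0.6, array([ 478.5, -346.7,   45.1]))]
pin_short [(array([136.6, 347.7]), 0.56, array([ 527.2, -342.5,   54.2]))]
{'time_s': 1.2, 'qpos': array([74.6, 18.3, 89.6,  0. , 72. , -1.1]), 'qvel': array([ 0. ,  0.1, -0.1, -0. ,  0. , -0.1]), 'effort': array([ -0. , -41.2, -23.2,   0.1,   0. ,   0. ]), 'ee_pos': array([141.6, 557.3, 214. ]), 'ee_rot': array([180. ,  -0. , 165.7]), 'force': array([ 0.2,  1.1, -1. ]), 'torque': array([-0.,  0.,  0.]), 'gripper_force': 0.0, 'gripper_width': 91.18571101255239}
```

```bash
cd pics; python3 -c "
import cv2
a=cv2.imread('top0.png');b=cv2.imread('scene0.png')
cv2.imwrite('t1.png',cv2.resize(a[120:330,190:470],(800,600)))
cv2.imwrite('s1.png',cv2.resize(b[110:410,80:480],(800,600)))"
```

```text
(no output)
```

View pics/t1.png

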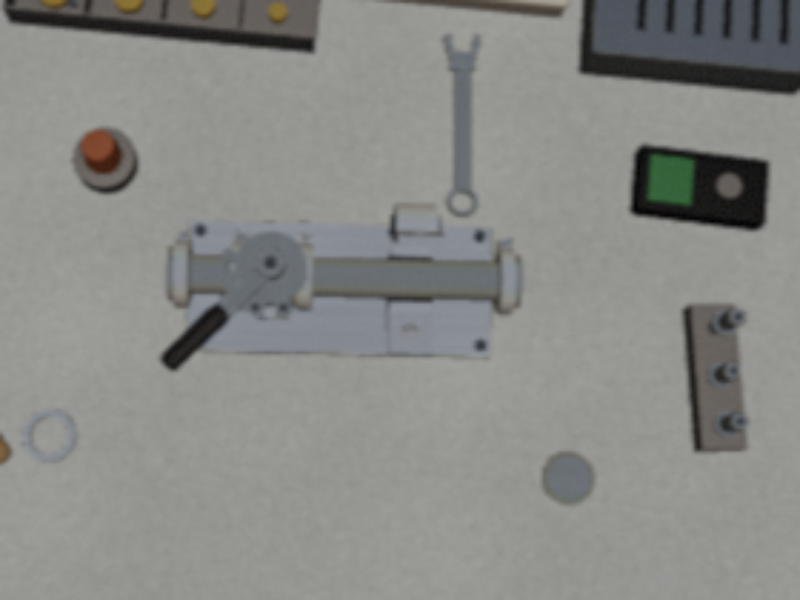

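View pics/s1.png

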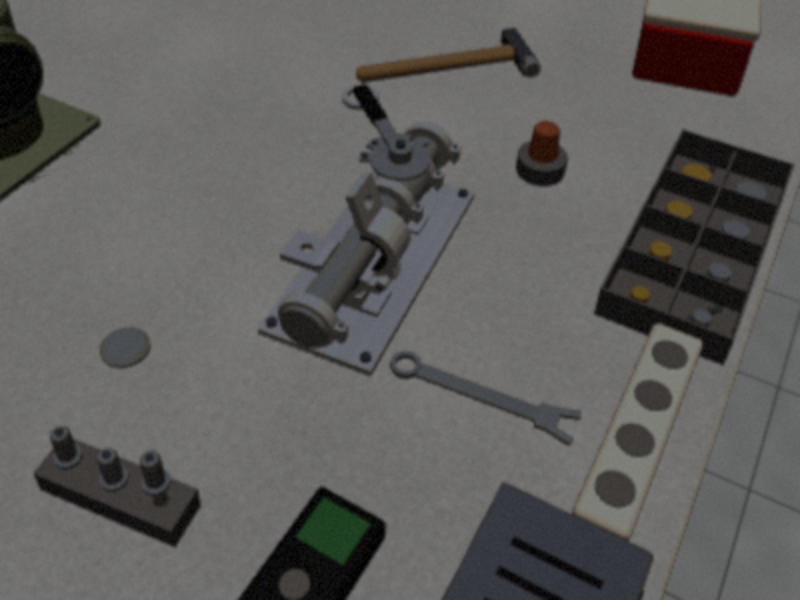

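The top crop shows the lever at about 45° (0.785 notch), with its grip near crop (195,335). The clamp is open about 1 rad, with the seat hole near (410,328). The long pin is the far one in the rack, near (727,320). Next I fit the stand and rack poses.

```bash
python3 - <<'E'
from h import *
np.set_printoptions(precision=1,suppress=True)
ps={n:env.grab_frame(n) for n in ['top','scene']}
def tri(l):
    A=[];b=[];o={}
    for n,p in ps.items():
        r=env.landmark_of(p,l)
        if not r: continue
        uv=r[0]['point']; o[n]=uv; d=ray(p,uv); d/=np.linalg.norm(d); P=np.eye(3)-np.outer(d,d); A.append(P);b.append(P@np.array(p['position']))
    if len(A)<2: return o,None,0
    X=np.linalg.solve(sum(A),sum(b)); return o,X,[np.linalg.norm(P@X-c) for P,c in zip(A,b)]
for l,z in [('lever_pivot',120),('lever_grip',120),('seat_hole',65),('clamp_hinge',65),('lug_hole',None),('stand',0),('pin_long',58),('pin_mid',38),('pin_short',32),('rack',0)]:
    o,X,e=tri(l); print(l,X,np.array(e),[(n,at_z(ps[n],uv,z)[:2]) for n,uv in o.items()] if z is not None else '')
p=ps['top']
# crop screws
for c,z in [((200,229),12),((480,236),12),((480,345),12),((727,320),63),((725,373),43),((732,423),37)]:
    print(c,at_z(p,(190+c[0]*.35,120+c[1]*.35),z))
# tube axis from depth, z 75..92
H,W=p['z_map'].shape
v,u=np.mgrid[0:H,0:W]
d=np.stack([(u-p['cx'])/f(p),(v-p['cy'])/f(p),np.ones_like(u)],-1)@rot(p['orientation']).T
X=np.array(p['position'])+d*p['z_map'][...,None]
m=(X[...,2]>78)&(X[...,2]<90)&(X[...,0]>480)&(X[...,0]<640)&(X[...,1]>-120)&(X[...,1]<90)
pts=X[m][:,:2]; vx=cv2.fitLine(pts.astype(np.float32),cv2.DIST_HUBER,0,.01,.01).ravel(); print(m.sum(),vx,np.degrees(np.arctan2(vx[0],vx[1])))
E
```

```text
lever_pivot [565.7 129.8 126.1] [0.8 0.8] [('top', array([567.7, 130.6])), ('scene', array([561.6, 136. ]))]
lever_grip [495.3 196.8 117.4] [3.5 3.5] [('top', array([492. , 194.5])), ('scene', array([499.4, 196.5]))]
seat_hole [525.8 -14.   68.4] [0.4 0.4] [('top', array([526. , -14.5])), ('scene', array([524.2, -10.9]))]
clamp_hinge [624.   -6.9  65.4] [0.7 0.7] [('top', array([623.5,  -7.4])), ('scene', array([624.3,  -6.1]))]
lug_hole [611.3 -12.1 168.5] [5.3 5.3] 
stand [570.6  59.7   2.3] [2.6 2.6] [('top', array([573.1,  61.3])), ('scene', array([567.6,  59.8]))]
pin_long None 0 [('scene', array([ 561.7, -327.9]))]
pin_mid [ 470.5 -340.6   36.6] [1.7 1.7] [('top', array([ 471.5, -338.8])), ('scene', array([ 470.1, -342.2]))]
pin_short [ 521.1 -330.7   40.9] [3.9 3.9] [('top', array([ 525.1, -330.7])), ('scene', array([ 513.1, -329.9]))]
rack [ 525.9 -340.3   18.2] [1.4 1.4] [('top', array([ 529.7, -345.2])), ('scene', array([ 514.9, -334.6]))]
(200, 229) [621.4 211.5  12. ]
(480, 236) [644.7 -84.9  12. ]
(480, 345) [528.4 -93.4  12. ]
(727, 320) [ 571.4 -331.4   63. ]
(725, 373) [ 520.8 -337.7   43. ]
(732, 423) [ 471.9 -348.3   37. ]
717 [  0.1  -1.  578.9  -8.3] 175.21709
```

Emit:
{"name": "move_arm", "arguments": {
  "plan": [
    [[3.4, -3.05, 0], 4, 1],
    [[3.4, -3.05, 0], 4, 1],
    [[3.4, -3.05, 0], 4, 1],
    [[3.4, -3.05, 0], 4, 1],
    [[3.4, -3.05, 0], 3, 1]
  ]
}}

```text
time_s: 2.8
ee_pos: [312.7, 403.6, 214.2]
ee_rot: [180.0, 0.0, -175.1]
force: [1.6, 0.5, -0.6]
gripper_width: 54.4
gripper_force: 0.0
```

Emit:
{"name": "move_arm", "arguments": {
  "plan": [
    [[3.4, -3.05, 0], 0, 1],
    [[3.4, -3.05, 0], 0, 1],
    [[3.4, -3.05, 0], 0, 1],
    [[3.4, -3.05, 0], 0, 1],
    [[3.4, -3.05, 0], 0, 1]
  ]
}}

```text
time_s: 3.3
ee_pos: [482.8, 250.9, 214.2]
ee_rot: [180.0, 0.0, -175.3]
force: [0.6, 0.9, -0.3]
gripper_width: 14.3
gripper_force: 0.0
```

Emit:
{"name": "move_arm", "arguments": {
  "plan": [
    [[3.4, -3.05, 0], 0, 1],
    [[0, 0, 0], 0, 1],
    [[0, 0, 0], 0, 1]
  ]
}}

```text
time_s: 3.6
ee_pos: [515.9, 221.1, 213.7]
ee_rot: [180.0, -0.1, -175.4]
force: [-0.3, 0.2, -0.3]
gripper_width: 0.8
gripper_force: 0.0
```

```bash
python3 - <<'E'
from h import *
np.set_printoptions(precision=1,suppress=True)
p=env.grab_frame('wrist'); save(p,'w0.png'); print(p['position'],p['orientation'],p['fovy'])
for l,z in [('lever_pivot',120),('lever_grip',120),('seat_hole',65),('clamp_hinge',65),('lug_hole',None)]:
    print(l,[(np.array(r['point']),round(r['score'],2),at_z(p,r['point'],z)if z else 0) for r in env.landmark_of(p,l)[:1]])
E
```

```text
[451.5 215.7 383.2] [166.4   0.   94.6] 68.84414650471581
lever_pivot [(array([172.3, 261.1]), 0.91, array([566.7, 126.7, 120. ]))]
lever_grip [(array([244.5, 192.1]), 0.93, array([497.5, 189.3, 120. ]))]
seat_hole [(array([ 54.3, 193.5]), 0.87, array([524.5, -15.4,  65. ]))]
clamp_hinge [(array([ 67.3, 284.9]), 0.58, array([629.1, -10.4,  65. ]))]
lug_hole []
```

View pics/w0.png

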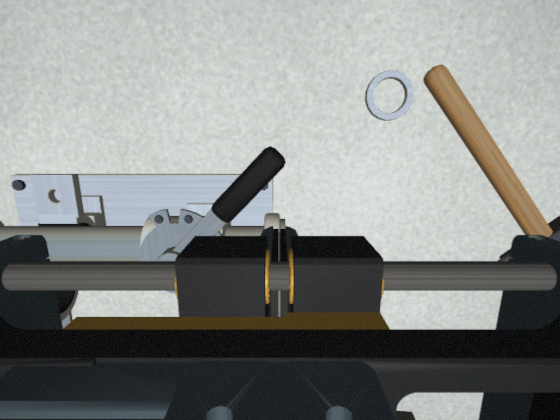

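The wrist view shows the lever grip at (248,185), the closed fingertips at (279,225) behind it, and the rivets at (158,219) and (188,219) on the robot side. Next I descend and push.

Emit:
{"name": "move_arm", "arguments": {
  "plan": [
    [[0, 0, -4], 0, 1],
    [[0, 0, -4], 0, 1],
    [[0, 0, -2.6], 0, 1],
    [[0, 0, 0], 0, 1]
  ]
}}

```text
time_s: 4.3
ee_pos: [512.4, 221.3, 104.6]
ee_rot: [-179.9, -0.5, -175.2]
force: [-1.2, -0.4, 0.2]
gripper_width: 0.8
gripper_force: 0.0
```

Emit:
{"name": "move_arm", "arguments": {
  "plan": [
    [[-1.3, -1.3, 0], 0, 1],
    [[-1.3, -1.3, 0], 0, 1],
    [[-1.4, -2.4, 0], 0, 1],
    [[-0.4, -1.2, 0], 0, 1],
    [[-0.3, -1.1, 0], 0, 1]
  ]
}}

```text
time_s: 4.8
ee_pos: [469.1, 148.6, 109.4]
ee_rot: [180.0, 0.1, -175.2]
force: [0.2, 0.5, 0.0]
gripper_width: 0.7
gripper_force: 0.0
```

```bash
python3 - <<'E'
from h import *
np.set_printoptions(precision=1,suppress=True)
p=env.grab_frame('wrist'); save(p,'w1.png')
for l,z in [('lever_pivot',120),('lever_grip',120),('seat_hole',65)]:
    print(l,[(np.array(r['point']),round(r['score'],2),at_z(p,r['point'],z)if z else 0) for r in env.landmark_of(p,l)[:1]])
print(env.state()['ee_pos'],env.state()['force'])
E
```

```text
lever_pivot []
lever_grip []
seat_hole [(array([ 60., 289.]), 0.61, array([528.6, -14.6,  65. ]))]
[469.4 149.1 108.4] [0.8 0.4 0.1]
```

View pics/w1.png

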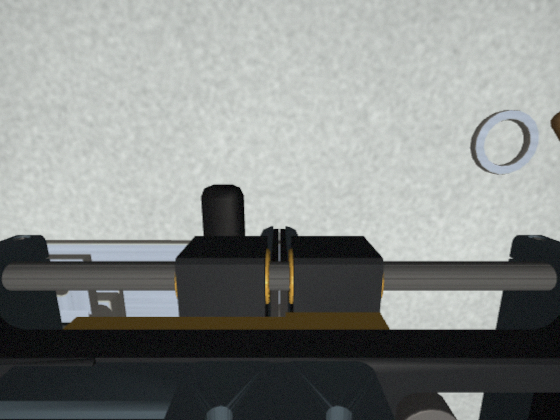

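The lever now stands across the tube in the wrist view, grip at (223,210), with no contact force left. Next I rise, move behind the clamp lug and check.

Emit:
{"name": "move_arm", "arguments": {
  "plan": [
    [[0, 0, 4], 0, 1],
    [[0, 0, 4], 0, 1],
    [[0, 0, 4], 0, 1]
  ]
}}

```text
time_s: 5.3
ee_pos: [468.9, 149.4, 229.4]
ee_rot: [180.0, -0.0, -175.2]
force: [0.7, 0.0, -0.3]
gripper_width: 0.4
gripper_force: 0.0
```

```bash
cat > look.py <<'E'
from h import *
import sys
np.set_printoptions(precision=1,suppress=True)
hts=dict(lever_pivot=120,lever_grip=120,seat_hole=65,clamp_hinge=65,pin_long=58,pin_mid=38,pin_short=32)
for n in sys.argv[1].split(','):
    p=env.grab_frame(n); save(p,n+sys.argv[2]+'.png')
    for l in sys.argv[3].split(','):
        print(n,l,[(np.array(r['point']),round(r['score'],2),at_depth(p,r['point']),at_z(p,r['point'],hts[l]) if l in hts else '') for r in env.landmark_of(p,l)[:2]])
s=env.state(); print(s['time_s'],s['ee_pos'],s['ee_rot'],s['force'],s['gripper_width'])
E
python3 look.py top,scene,wrist a lever_pivot,lever_grip,seat_hole,clamp_hinge,lug_hole
```

```text
top lever_pivot [(array([284.8, 212.5]), 0.67, array([466.5, 106.8, 614.6]), array([568.8, 127.9, 120. ])), (array([165.2, 239.6]), 0.26, array([470.5, 472.7,  27.4]), array([459.9, 443.8, 120. ]))]
top lever_grip [(array([282.4, 248.8]), 0.51, array([443.2, 115.5, 326. ]), array([468.1, 123.5, 120. ]))]
top seat_hole [(array([331.2, 235.9]), 0.78, array([525.9,  -9. ,  65.9]), array([526. ,  -9.1,  65. ]))]
top clamp_hinge [(array([335.5, 201.3]), 0.61, array([605.6,  -5.9, 158.6]), array([628.6, -12.8,  65. ]))]
top lug_hole [(array([340.5, 201.2]), 0.76, array([606.5, -19. , 161.5]), '')]
scene lever_pivot [(array([279.7, 186.2]), 0.97, array([572.7, 116. , 129.6]), array([567.3, 126.6, 120. ])), (array([257.9, 160.6]), 0.17, array([387.3, 330. ,   2.4]), array([470.5, 189.5, 120. ]))]
scene lever_grip [(array([246. , 175.5]), 0.71, array([482.1, 113.3, 127.6]), array([476.8, 121.7, 120. ]))]
scene seat_hole [(array([231.7, 234.3]), 0.58, array([519. , -12.4,  55.4]), array([524.6, -20.3,  65. ]))]
scene clamp_hinge [(array([274. , 245.8]), 0.95, array([636.9, -26.2,  91.5]), array([625.1,  -3.8,  65. ]))]
scene lug_hole [(array([264. , 212.7]), 0.97, array([603.2, -11. , 159.7]), '')]
wrist lever_pivot []
wrist lever_grip [(array([246.8, 219. ]), 0.92, array([475.9, 119.5, 125.9]), array([477.5, 119. , 120. ]))]
wrist seat_hole [(array([128.1, 242.5]), 0.78, array([533.3, -22.3,  58.4]), array([530.8, -19. ,  65. ]))]
wrist clamp_hinge [(array([138.9, 316.7]), 0.62, array([448.8, 112.4, 329.6]), array([624.9,  -9.1,  65. ]))]
wrist lug_hole []
6.2 [468.6 148.8 228. ] [ 180.    -0.  -175.3] [ 0.5 -0.4 -0.6] 0.35562513302889676
```

Emit:
{"name": "move_arm", "arguments": {
  "plan": [
    [[3.2, -3.1, 0], 0, 1],
    [[3.2, -3.1, 0], 0, 1],
    [[3.2, -3.2, 0], 0, 1],
    [[3.2, -3.2, 0], 0, 1],
    [[3.3, -3.2, 0], 0, 1]
  ]
}}

```text
time_s: 6.7
ee_pos: [630.7, -10.6, 228.1]
ee_rot: [180.0, 0.0, -175.3]
force: [-0.4, 1.2, 0.1]
gripper_width: 0.3
gripper_force: 0.0
```

Emit:
{"name": "move_arm", "arguments": {
  "plan": [
    [[0, 0, -3], 0, 1],
    [[0, 0, -3], 0, 1],
    [[0, 0, 0], 0, 1]
  ]
}}

```text
time_s: 7.0
ee_pos: [626.9, -9.5, 163.4]
ee_rot: [179.9, -0.5, -175.3]
force: [0.3, -0.4, 0.7]
gripper_width: 0.4
gripper_force: 0.0
```

```bash
python3 look.py scene b lug_hole; python3 -c "
import cv2
b=cv2.imread('pics/sceneb.png')
cv2.imwrite('pics/sb.png',cv2.resize(b[110:320,140:420],(800,600)))"
```

```text
scene lug_hole [(array([263.7, 213.6]), 0.55, array([603.5, -12.7, 158.7]), '')]
7.1 [629.7  -9.1 168.2] [ 180.    -0.  -175.2] [0.5 1.3 0.5] 0.5559692510040993
```

View pics/sb.png

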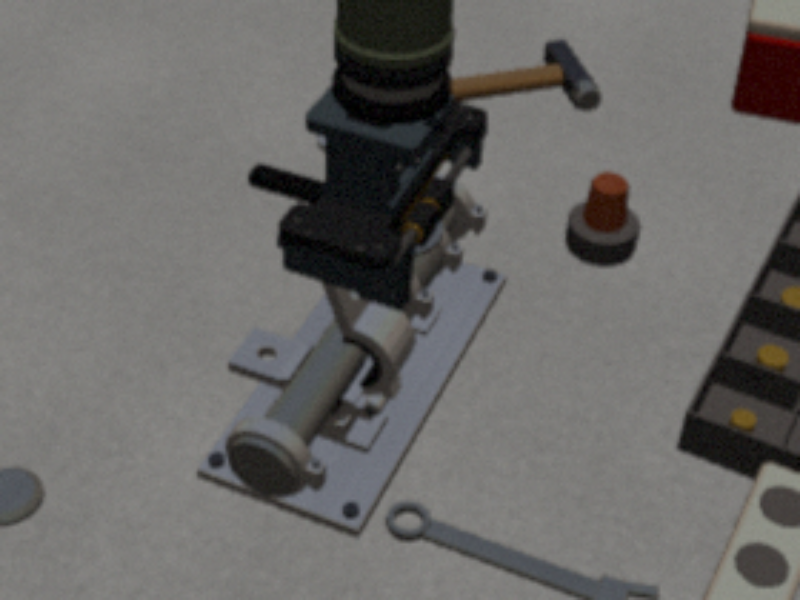

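Emit:
{"name": "move_arm", "arguments": {
  "plan": [
    [[-2.2, -0.1, 0], 0, 1],
    [[-2, -0.1, -0.5], 0, 1],
    [[-2, -0.1, -1.1], 0, 1],
    [[-1.7, -0.1, -1.5], 0, 1],
    [[-1.5, -0.1, -1.9], 0, 1]
  ]
}}

```text
time_s: 7.6
ee_pos: [537.7, -14.0, 121.2]
ee_rot: [-179.9, 0.5, -175.2]
force: [1.2, -0.1, 0.6]
gripper_width: 0.6
gripper_force: 0.5
```

Emit:
{"name": "move_arm", "arguments": {
  "plan": [
    [[-0.9, -0.1, -1.5], 0, 1],
    [[-0.5, 0, -1.1], 0, 1],
    [[-0.1, 0, -0.6], 0, 1],
    [[0, 0, 0], 0, 1]
  ]
}}

```text
time_s: 8.0
ee_pos: [521.3, -15.0, 87.0]
ee_rot: [-180.0, 0.1, -175.2]
force: [-0.4, -0.3, -0.3]
gripper_width: 0.4
gripper_force: 0.0
```

Emit:
{"name": "move_arm", "arguments": {
  "plan": [
    [[0, 0, -0.2], 0, 1],
    [[0, 0, -0.2], 0, 1],
    [[0, 0, 0], 0, 1],
    [[0, 0, 0], 0, 1]
  ]
}}

```text
time_s: 8.4
ee_pos: [521.4, -15.2, 82.5]
ee_rot: [-180.0, 0.1, -175.3]
force: [0.7, 0.1, 3.0]
gripper_width: 0.5
gripper_force: 1.1
```

```bash
python3 look.py scene,wrist c lug_hole,clamp_hinge
```

```text
scene lug_hole [(array([232.8, 227.3]), 0.7, array([532.8, -26.2,  96. ]), '')]
scene clamp_hinge [(array([275.9, 246.4]), 0.84, array([632.7,  -9.2,  72. ]), array([629.7,  -3.3,  65. ]))]
wrist lug_hole []
wrist clamp_hinge []
8.7 [521.3 -15.2  82.3] [-180.     0.1 -175.3] [ 2.6 -0.   2.6] 0.8370428948161052
```

Emit:
{"name": "move_arm", "arguments": {
  "plan": [
    [[0, 0, -0.3], 0, 1],
    [[0, 0, 0], 0, 1],
    [[0, 0, 3], 0, 1],
    [[0, 0, 5], 0, 1],
    [[0, 0, 5], 0, 1]
  ]
}}

```text
time_s: 9.2
ee_pos: [518.9, -15.2, 209.0]
ee_rot: [180.0, -0.3, -175.3]
force: [0.8, 0.3, 0.0]
gripper_width: 0.6
gripper_force: 0.0
```

Emit:
{"name": "move_arm", "arguments": {
  "plan": [
    [[1.2, -4.4, 0], 0, 1],
    [[1.2, -4.4, 0], 0, 0.5],
    [[1.2, -4.4, 0], 0, 0.5],
    [[1.2, -4.5, 0], 0, 0.5],
    [[1.2, -4.5, 0], 0, 0.5]
  ]
}}

```text
time_s: 9.7
ee_pos: [579.8, -238.6, 208.0]
ee_rot: [179.9, -0.1, -175.3]
force: [1.4, 0.3, -0.4]
gripper_width: 29.4
gripper_force: 0.0
```

Emit:
{"name": "move_arm", "arguments": {
  "plan": [
    [[1.2, -4.4, 0], 0, 0.5],
    [[1.2, -4.4, 0], 0, 0.5],
    [[0, 0, 0], 0, 0.5]
  ]
}}

```text
time_s: 10.0
ee_pos: [604.1, -330.4, 206.4]
ee_rot: [-180.0, -0.2, -175.5]
force: [0.2, 0.5, -1.3]
gripper_width: 45.7
gripper_force: 0.0
```

```bash
python3 look.py top,wrist d pin_long,pin_mid,pin_short,lug_hole,clamp_hinge,lever_grip
```

```text
top pin_long [(array([442.9, 234.7]), 0.54, array([ 561.5, -324.6,   71. ]), array([ 564. , -328.9,   58. ])), (array([389.6, 284.6]), 0.32, array([ 409.8, -194.9,    8.7]), array([ 406.6, -184.5,   58. ]))]
top pin_mid []
top pin_short [(array([442.5, 248.2]), 0.42, array([ 525.3, -329.9,   55.2]), array([ 529. , -337.5,   32. ]))]
top lug_hole [(array([335.5, 232.7]), 0.63, array([534.8, -19.7,  74.9]), '')]
top clamp_hinge [(array([335. , 201.2]), 0.74, array([625.9, -10.5,  76.4]), array([628.7, -11.3,  65. ])), (array([441.5, 250.2]), 0.72, array([ 518.6, -326. ,   59.1]), array([ 517.7, -324. ,   65. ]))]
top lever_grip []
wrist pin_long [(array([274.2, 170.3]), 0.91, array([ 566.8, -331.5,  100.3]), array([ 570.9, -331.9,   58. ])), (array([275. , 118.6]), 0.18, array([ 520.6, -334.9,   74.9]), array([ 519.5, -335.2,   58. ]))]
wrist pin_mid [(array([271.6,  74. ]), 0.58, array([ 479.4, -341.6,   62.2]), array([ 474.7, -342.5,   38. ]))]
wrist pin_short [(array([270.4, 124.5]), 0.86, array([ 526.2, -338.9,   72.4]), array([ 524.4, -340.1,   32. ]))]
wrist lug_hole []
wrist clamp_hinge [(array([270.7, 124.3]), 0.38, array([ 526. , -338.6,   71.5]), array([ 525.7, -338.8,   65. ]))]
wrist lever_grip []
10.7 [ 604.6 -324.9  209.1] [ 180.     0.  -175.2] [-0.  -0.8 -0.1] 45.77881371137875
```

View pics/wristd.png

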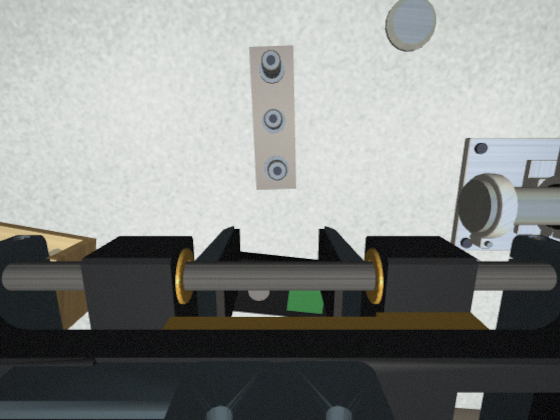

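The wrist view shows the rack with the long pin nearest the gripper, knob at (277,170). Its depth puts the top at z ≈ 100, as expected. The depth map will refine its centre.

```bash
cat >> h.py <<'E'
def cloud(p):
    H,W=p['z_map'].shape; v,u=np.mgrid[0:H,0:W]
    d=np.stack([(u-p['cx'])/f(p),(v-p['cy'])/f(p),np.ones((H,W))],-1)@rot(p['orientation']).T
    return np.array(p['position'])+d*p['z_map'][...,None]
E
python3 - <<'E'
from h import *
np.set_printoptions(precision=1,suppress=True)
p=env.grab_frame('wrist'); X=cloud(p); s=env.state(); print(p['position'],p['orientation'],s['ee_pos'])
for c,lo,hi in [((277,170),94,106),((273,119),66,80),((271,65),72,86)]:
    w=X[c[1]-20:c[1]+20,c[0]-20:c[0]+20].reshape(-1,3); m=(w[:,2]>lo)&(w[:,2]<hi); q=w[m]
    print(m.sum(),q.mean(0),q.min(0),q.max(0),(q.min(0)+q.max(0))/2)
E
```

```text
[ 540.1 -330.5  378.6] [166.4   0.   94.7] [ 604.6 -325.   209.1]
293 [ 566.9 -329.4   97.6] [ 558.6 -337.7   94.3] [ 576.1 -320.9  100.7] [ 567.3 -329.3   97.5]
277 [ 520.6 -337.4   71.7] [ 511.7 -345.9   67.3] [ 529.3 -329.2   75.4] [ 520.5 -337.6   71.3]
342 [ 471.5 -343.2   77.5] [ 461.9 -351.9   72.5] [ 479.9 -334.5   80.8] [ 470.9 -343.2   76.7]
```

Emit:
{"name": "move_arm", "arguments": {
  "plan": [
    [[-3.95, -0.45, 0], 0, 0.5],
    [[0, 0, -4], 0, 0.5],
    [[0, 0, -4], 0, 0.5],
    [[0, 0, 0], 0, 0.5],
    [[0, 0, 0], 0, 0.5]
  ]
}}

```text
time_s: 11.25
ee_pos: [565.3, -329.8, 129.3]
ee_rot: [180.0, -0.0, -175.3]
force: [-0.0, -1.1, 1.1]
gripper_width: 45.6
gripper_force: 0.0
```

```bash
python3 look.py wrist e pin_long,pin_short
```

```text
wrist pin_long [(array([278. , 225.3]), 0.64, array([ 558.9, -331.4,   91.3]), array([ 568.2, -330.7,   58. ]))]
wrist pin_short []
11.4 [ 566.6 -330.5  131.5] [-179.8    0.2 -175.2] [ 0.2 -0.2  0.2] 45.57365078059225
```

Emit:
{"name": "move_arm", "arguments": {
  "plan": [
    [[0, 0, -3], 0, 0.5],
    [[0, 0, -2.9], 0, 0.5],
    [[0, 0, 0], 0, 0.5],
    [[0, 0, 0], 0, 1],
    [[0, 0, 0], 0, 1]
  ],
  "squeeze": 40
}}

```text
time_s: 11.9
ee_pos: [566.6, -330.6, 72.4]
ee_rot: [-179.9, 0.2, -175.3]
force: [-0.1, 0.0, -0.3]
gripper_width: 32.0
gripper_force: 0.0
```

Emit:
{"name": "move_arm", "arguments": {
  "plan": [
    [[0, 0, 0], 0, 1],
    [[0, 0, 0], 0, 1],
    [[0, 0, 0], 0, 1]
  ]
}}

```text
time_s: 12.2
ee_pos: [565.9, -330.2, 71.4]
ee_rot: [-179.9, 0.1, -175.3]
force: [-0.2, 0.1, 4.0]
gripper_width: 17.3
gripper_force: 40.0
```

Emit:
{"name": "move_arm", "arguments": {
  "plan": [
    [[0, 0, 2], 0, 1],
    [[0, 0, 4], 0, 1],
    [[0, 0, 4], 0, 1],
    [[0, 0, 3.8], 0, 1],
    [[0, 4, 0], 0, 1]
  ]
}}

```text
time_s: 12.7
ee_pos: [567.9, -294.5, 214.0]
ee_rot: [-179.5, 0.6, -175.5]
force: [0.5, 0.8, -1.5]
gripper_width: 16.8
gripper_force: 40.0
```

Emit:
{"name": "move_arm", "arguments": {
  "plan": [
    [[0, 4, 0], 0, 1],
    [[0, 4, 0], 0, 1],
    [[0, 4, 0], 0, 1],
    [[0, 4, 0], 0, 1],
    [[0, 4, 0], 0, 1]
  ]
}}

```text
time_s: 13.2
ee_pos: [564.6, -88.1, 207.9]
ee_rot: [180.0, -0.0, -175.3]
force: [1.4, -0.2, -1.2]
gripper_width: 17.1
gripper_force: 40.0
```

Emit:
{"name": "move_arm", "arguments": {
  "plan": [
    [[0, 4, 0], 0, 1],
    [[0, 4, 0], 0, 1],
    [[0, 0, 0], 0, 1],
    [[0, 0, 0], 0, 1]
  ]
}}

```text
time_s: 13.6
ee_pos: [564.8, -9.1, 207.9]
ee_rot: [-180.0, -0.0, -175.1]
force: [-0.4, -0.2, -1.3]
gripper_width: 17.2
gripper_force: 40.0
```

```bash
python3 look.py wrist,top,scene f lug_hole,clamp_hinge,pin_long,pin_tip,lever_grip; python3 -c "
import cv2
a=cv2.imread('pics/wristf.png')
cv2.imwrite('pics/wf.png',cv2.resize(a[100:310,140:420],(800,600),interpolation=cv2.INTER_CUBIC))"
```

```text
wrist lug_hole [(array([277. , 171.7]), 0.68, array([536.2, -14.3,  19.5]), '')]
wrist clamp_hinge []
wrist pin_long [(array([279.5, 246.9]), 0.97, array([557.9,  -9.7, 215.9]), array([614.2,  -4.8,  58. ]))]
wrist pin_tip [(array([278.2, 229.4]), 0.9, array([562.9, -10.1, 164.7]), '')]
wrist lever_grip [(array([446.5, 122.7]), 0.76, array([476.1, 115.1, 126.3]), array([475.5, 118.4, 120. ]))]
top lug_hole [(array([332.2, 235.2]), 0.72, array([436.3,  29. , 624.4]), ''), (array([336.9, 231.3]), 0.51, array([442.4,  22.6, 628.4]), '')]
top clamp_hinge []
top pin_long []
top pin_tip []
top lever_grip [(array([284. , 248.2]), 0.68, array([469. , 119. , 129.5]), array([470.2, 119.3, 120. ])), (array([309.5, 221.8]), 0.27, array([558.2,  56.8,  76.3]), array([549.9,  57.5, 120. ]))]
scene lug_hole [(array([233.8, 228.6]), 0.92, array([521.2,  -5.9,  69.2]), '')]
scene clamp_hinge [(array([273.7, 246.1]), 0.68, array([628.3, -11.2,  72.4]), array([625.,  -5.,  65.])), (array([138.1, 343.8]), 0.68, array([ 527.6, -337.3,   60.1]), array([ 530.4, -339.2,   65. ]))]
scene pin_long [(array([246.2, 191.8]), 0.65, array([570.6, -26.4, 213.7]), array([469.4, 132.1,  58. ]))]
scene pin_tip [(array([246.6, 215. ]), 0.69, array([481.9, 111.3,   0.3]), ''), (array([111.7, 338.5]), 0.38, array([ 474.7, -350.5,   54.4]), '')]
scene lever_grip []
14.5 [565.1  -9.7 208. ] [ 180.     0.  -175.3] [ 0.7 -0.5 -1.4] 17.156658868418432
```

View pics/wf.png

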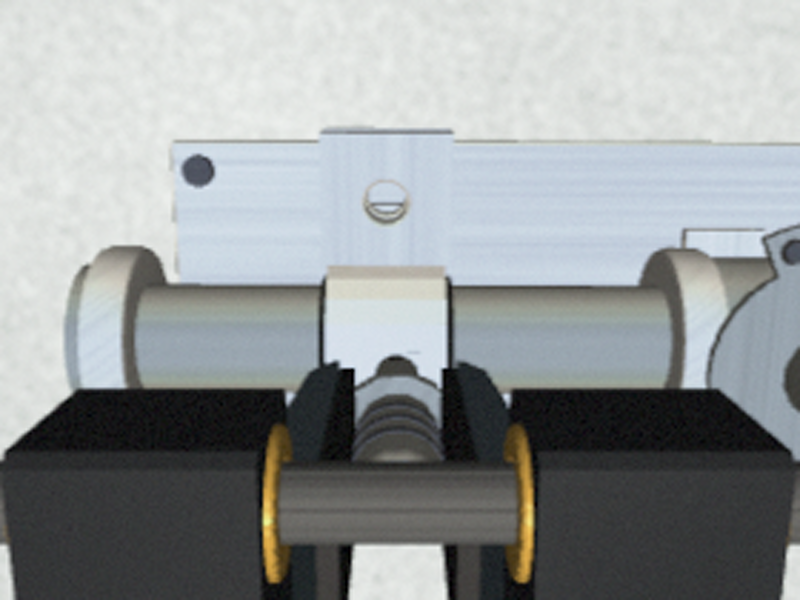

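The wrist view shows the clamp down with the hole at full-frame (275,170), and the pin held upright with its tip near (279,226). Now I compute the offsets.

```bash
python3 - <<'E'
from h import *
np.set_printoptions(precision=2,suppress=True)
p=env.grab_frame('wrist'); X=cloud(p); print(p['position'],p['orientation'])
ys=[env.state()['ee_pos']]
c=(275.1,170.4)
# lug plane from depth around hole
w=X[150:192,255:296].reshape(-1,3); w=w[(w[:,2]>60)&(w[:,2]<100)]
A=np.c_[w[:,:2],np.ones(len(w))]; k=np.linalg.lstsq(A,w[:,2],rcond=None)[0]; r=w[:,2]-A@k; k=np.linalg.lstsq(A[abs(r)<2],w[abs(r)<2,2],rcond=None)[0]
print('slope',k, 'z@hole',k@[525,-14,1])
for z in (83,85): print(at_z(p,c,z))
# hole by depth: pixels lower than the lug plane
v,u=np.mgrid[150:192,255:296]; Z=X[150:192,255:296]; res=Z[...,2]-(Z[...,:2]@k[:2]+k[2])
g=p['frame'][150:192,255:296].mean(2); m=(res<-6)&((u-275)**2+(v-170)**2<150); print(m.sum(),u[m].mean(),v[m].mean(),u[m].min(),u[m].max(),v[m].min(),v[m].max())
print('tip',[at_z(p,(278.6,q),145) for q in (225,228)])
# side-of-lug extents in y along row 160
print(env.landmark_of(p,'pin_tip')[:1],env.landmark_of(p,'pin_long')[:1],proj(p,[566.9,-9.3,145]),proj(p,[566.9,-9.3,195]))
E
```

```text
[500.55 -15.26 377.42] [166.36   0.04  94.7 ]
slope [ -0.1   -0.01 133.83] z@hole 83.40836455169683
[529.06 -16.71  83.  ]
[528.86 -16.7   85.  ]
157 275.0063694267516 169.84076433121018 268 284 163 178
tip [array([565.43, -10.28, 145.  ]), array([567.88, -10.08, 145.  ])]
[{'point': [279.0, 230.4], 'score': 0.59}] [{'point': [277.2, 247.1], 'score': 0.71}] [279.68 226.88] [279.84 248.78]
```

Emit:
{"name": "move_arm", "arguments": {
  "plan": [
    [[-2, -0.35, 0], 0, 1],
    [[-1.92, -0.32, 0], 0, 1],
    [[0, 0, -3], 0, 1],
    [[0, 0, -2.4], 0, 1],
    [[0, 0, 0], 0, 1]
  ]
}}

```text
time_s: 15.15
ee_pos: [523.4, -16.3, 151.3]
ee_rot: [179.9, -0.4, -175.3]
force: [-0.6, 0.4, -1.2]
gripper_width: 17.3
gripper_force: 40.0
```

```bash
python3 look.py wrist,top,scene g lug_hole,pin_tip,pin_long; python3 -c "
import cv2,numpy as np
a=cv2.imread('pics/wristg.png');b=cv2.imread('pics/sceneg.png')
r=lambda x:cv2.resize(x,(400,400),interpolation=cv2.INTER_CUBIC)
cv2.imwrite('pics/wg.png',np.hstack([r(a[180:260,240:320]),r(b[180:260,195:275])]))"
```

```text
wrist lug_hole [(array([280.9, 230.4]), 0.81, array([513.1, -16.2, 138. ]), '')]
wrist pin_tip [(array([277.9, 231. ]), 0.88, array([513.6, -18.1, 138.2]), '')]
wrist pin_long [(array([278.6, 251. ]), 0.88, array([516.1, -17.4, 167.1]), array([555.9, -14.2,  58. ]))]
top lug_hole [(array([334.9, 231.2]), 0.43, array([500.7,  -0.5, 293.9]), ''), (array([307.5, 220.2]), 0.42, array([523. ,  65.4, 278.9]), '')]
top pin_tip []
top pin_long [(array([160.9, 240.8]), 0.44, array([466.3, 486.7,  21.1]), array([462.3, 474.8,  58. ]))]
scene lug_hole [(array([234.5, 228.5]), 0.95, array([524.3,  -7.7,  72.5]), ''), (array([305.7, 147.8]), 0.57, array([479.1, 466. ,  -0. ]), '')]
scene pin_tip [(array([231.9, 233.3]), 0.53, array([534.3, -33. ,  83.9]), ''), (array([232.5, 227.5]), 0.5, array([522.2, -12.3,  78.6]), '')]
scene pin_long [(array([230.1, 209.1]), 0.52, array([526.9, -23.9, 145.5]), array([470.1,  56.3,  58. ])), (array([266.4, 241.6]), 0.29, array([612.5, -16. ,  82.6]), array([600.8,   4.9,  58. ]))]
15.75 [526.  -16.4 154.2] [ 180.     0.  -175.3] [-0.3  0.7 -1.4] 17.17021143454637
```

View pics/wg.png

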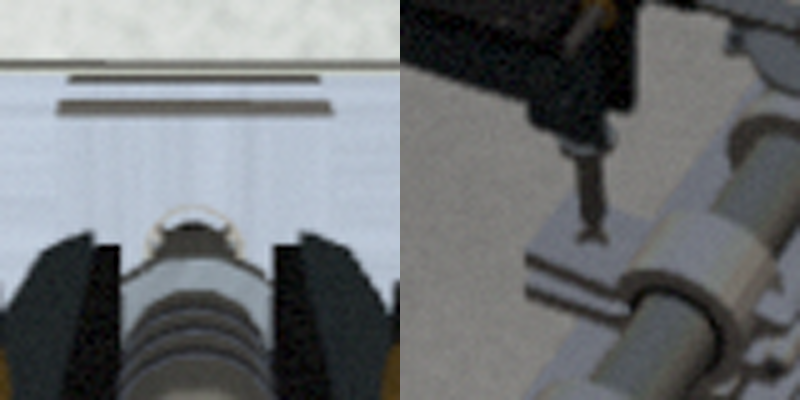

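```bash
python3 - <<'E'
from h import *
np.set_printoptions(precision=2,suppress=True)
p=env.grab_frame('wrist')
print('hole edge far',at_z(p,(279,221.4),84.6),'L',at_z(p,(270,228.5),84),'R',at_z(p,(288.3,228.5),84))
for zt in (89,91): print('tip edge',at_z(p,(278.6,224.7),zt),'tipL/R',at_z(p,(272.5,229),zt),at_z(p,(285.3,229),zt))
print(env.state()['ee_pos'],proj(p,[528.4,-16.8,84]),proj(p,[528.4,-16.8,90]))
E
```

```text
hole edge far [525.2  -16.81  84.6 ] L [531.92 -23.6   84.  ] R [530.7   -8.76  84.  ]
tip edge [526.75 -17.    89.  ] tipL/R [530.7  -21.55  89.  ] [529.86 -11.38  89.  ]
tip edge [526.19 -17.04  91.  ] tipL/R [530.11 -21.56  91.  ] [529.28 -11.47  91.  ]
[525.95 -16.38 154.13] [278.68 225.01] [278.68 227.06]
```

Emit:
{"name": "move_arm", "arguments": {
  "plan": [
    [[0.04, 0.02, -0.5], 0, 1],
    [[0, 0, -0.5], 0, 1],
    [[0, 0, -0.5], 0, 1],
    [[0, 0, 0], 0, 1]
  ]
}}

```text
time_s: 16.2
ee_pos: [525.6, -16.2, 137.8]
ee_rot: [180.0, -0.1, -175.3]
force: [-0.5, 0.5, -1.0]
gripper_width: 16.9
gripper_force: 40.0
```

Emit:
{"name": "move_arm", "arguments": {
  "plan": [
    [[0, 0, -0.5], 0, 1],
    [[0, 0, -0.5], 0, 1],
    [[0, 0, -0.4], 0, 1],
    [[0, 0, 0], 0, 1]
  ]
}}

```text
time_s: 16.6
ee_pos: [525.9, -16.2, 124.2]
ee_rot: [180.0, -0.1, -175.3]
force: [-0.3, -0.1, -1.0]
gripper_width: 17.2
gripper_force: 40.0
```

Emit:
{"name": "move_arm", "arguments": {
  "plan": [
    [[0, 0, -0.4], 0, 1],
    [[0, 0, -0.4], 0, 1],
    [[0, 0, -0.4], 0, 1],
    [[0, 0, 0], 0, 1]
  ]
}}

```text
time_s: 17.0
ee_pos: [525.8, -16.2, 112.2]
ee_rot: [180.0, -0.1, -175.3]
force: [-1.6, 0.9, -1.6]
gripper_width: 17.2
gripper_force: 40.0
```

Emit:
{"name": "move_arm", "arguments": {
  "plan": [
    [[0, 0, -0.4], 0, 1],
    [[0, 0, -0.4], 0, 1],
    [[0, 0, -0.4], 0, 1],
    [[0, 0, 0], 0, 1]
  ]
}}

```text
time_s: 17.4
ee_pos: [526.1, -16.2, 100.3]
ee_rot: [180.0, -0.0, -175.3]
force: [-1.7, 0.5, -1.5]
gripper_width: 17.4
gripper_force: 40.0
```

Emit:
{"name": "move_arm", "arguments": {
  "plan": [
    [[0, 0, -0.3], 0, 1],
    [[0, 0, -0.3], 0, 1],
    [[0, 0, 0], 0, 1]
  ]
}}

```text
time_s: 17.7
ee_pos: [526.3, -16.2, 94.9]
ee_rot: [180.0, 0.0, -175.3]
force: [-1.0, -1.2, 1.1]
gripper_width: 17.1
gripper_force: 40.0
```

Emit:
{"name": "move_arm", "arguments": {
  "plan": [
    [[0, 0, -0.3], 0, 1],
    [[0, 0, -0.2], 0, 1],
    [[0, 0, 0], 0, 1]
  ]
}}

```text
time_s: 18.0
ee_pos: [526.4, -16.2, 90.0]
ee_rot: [180.0, 0.0, -175.3]
force: [-2.4, 0.1, 4.0]
gripper_width: 17.3
gripper_force: 40.0
```

Emit:
{"name": "move_arm", "arguments": {
  "plan": [
    [[0, 0, -0.2], 0, 1],
    [[0, 0, 0], 0, 1],
    [[0, 0, 0], 0, 1]
  ]
}}

```text
time_s: 18.3
ee_pos: [526.4, -16.2, 88.1]
ee_rot: [180.0, 0.0, -175.3]
force: [-1.9, 0.9, 5.4]
gripper_width: 17.2
gripper_force: 40.0
```

Pressing with about 6.5 N net, so nearly shut. I continue until it is metal on metal.

Emit:
{"name": "move_arm", "arguments": {
  "plan": [
    [[0, 0, -0.1], 0, 1],
    [[0, 0, 0], 0, 1],
    [[0, 0, 0], 0, 1]
  ]
}}

```text
time_s: 18.6
ee_pos: [526.3, -16.2, 87.2]
ee_rot: [180.0, 0.0, -175.3]
force: [-2.7, 0.1, 5.6]
gripper_width: 17.3
gripper_force: 40.0
```

Emit:
{"name": "move_arm", "arguments": {
  "plan": [
    [[0, 0, -0.1], 0, 1],
    [[0, 0, 0], 0, 1],
    [[0, 0, 0], 0, 1]
  ]
}}

```text
time_s: 18.9
ee_pos: [526.2, -16.2, 86.4]
ee_rot: [180.0, 0.0, -175.3]
force: [-3.5, 0.4, 7.4]
gripper_width: 16.8
gripper_force: 40.0
```

Emit:
{"name": "move_arm", "arguments": {
  "plan": [
    [[0, 0, -0.1], 0, 1],
    [[0, 0, 0], 0, 1],
    [[0, 0, 0], 0, 1]
  ],
  "squeeze": 50
}}

```text
time_s: 19.2
ee_pos: [526.1, -16.2, 85.8]
ee_rot: [180.0, 0.0, -175.3]
force: [-4.6, -0.0, 9.4]
gripper_width: 17.4
gripper_force: 50.0
```

```bash
python3 look.py scene,wrist h pin_long,seat_hole,lever_grip; python3 -c "
import cv2,numpy as np
a=cv2.imread('pics/wristh.png');b=cv2.imread('pics/sceneh.png')
r=lambda x:cv2.resize(x,(400,400),interpolation=cv2.INTER_CUBIC)
cv2.imwrite('pics/wh.png',np.hstack([r(a[170:270,230:330]),r(b[180:260,195:275])]))"
```

```text
scene pin_long [(array([231.9, 232.9]), 0.61, array([529.5, -26.2,  77. ]), array([518.4, -10.5,  58. ]))]
scene seat_hole [(array([232.5, 234.1]), 0.91, array([533. , -29.1,  77.4]), array([525.8, -18.9,  65. ])), (array([318.8, 308.2]), 0.71, array([767.8, -64.9,   5.7]), array([ 781.6, -106.7,   65. ]))]
scene lever_grip []
wrist pin_long [(array([276.6, 249.9]), 0.94, array([518.4, -18.5, 101.2]), array([534.3, -17.5,  58. ]))]
wrist seat_hole []
wrist lever_grip []
19.6 [526.1 -16.2  85.8] [ 180.     0.  -175.3] [-4.2 -0.8  9.9] 17.131573172098506
```

View pics/wh.png

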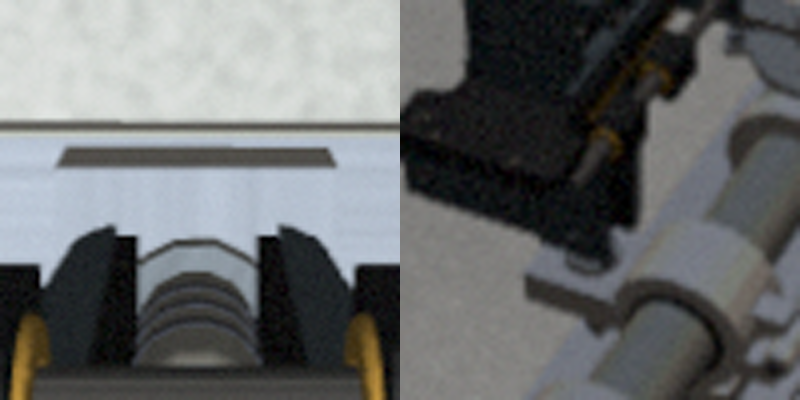

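Emit:
{"name": "move_arm", "arguments": {
  "plan": [
    [[-0.08, 0, 0], 0, 1],
    [[0, 0, 0], 0, 1],
    [[0, 0, 0], 0, 1],
    [[0, 0, 0], 0, 1]
  ]
}}

```text
time_s: 20.0
ee_pos: [526.1, -16.2, 85.9]
ee_rot: [-180.0, 0.1, -175.3]
force: [-3.4, 0.5, 8.9]
gripper_width: 17.2
gripper_force: 50.0
```

```bash
python3 - <<'E'
from h import *
np.set_printoptions(precision=3,suppress=True)
p=env.grab_frame('wrist'); X=cloud(p)
def plane(r0,r1,c0,c1,lo,hi):
    w=X[r0:r1,c0:c1].reshape(-1,3); w=w[(w[:,2]>lo)&(w[:,2]<hi)]
    A=np.c_[w[:,:2],np.ones(len(w))]; k=np.linalg.lstsq(A,w[:,2],rcond=None)[0]; r=w[:,2]-A@k; m=abs(r)<1.5; return len(w),np.linalg.lstsq(A[m],w[m,2],rcond=None)[0],w[m].mean(0)
print(plane(212,226,248,300,60,95))
s=env.state(); print(s['force'],s['ee_pos'],s['gripper_width'],s['torque'])
t=env.grab_frame('top'); print([(r['score'],at_z(t,r['point'],120)) for r in env.landmark_of(t,'lever_grip')[:1]])
E
```

```text
(725, array([ 0.01 , -0.001, 65.805]), array([509.205, -21.404,  70.733]))
[-4.592  0.893  9.214] [526.108 -16.232  85.886] 16.673257228538336 [ 0.085  0.646 -0.009]
[(0.93, array([467.441, 121.766, 120.   ]))]
```

```bash
python3 -c "
from h import *
print(env.job_done())"
```

```text
the job is handed in; nothing more can be done
None
```

The job is handed in: the lever is in the marked notch across the tube, the long pin is through both lugs, and the arm is holding its knob and pressing down with about 10 N to keep the clamp fully shut (my own measurements; the hand-in returned no verdict).

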